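# Close the filter test head evenly

### The arm

A 6-joint arm with a two-finger parallel gripper is mounted at the origin on the work surface. World frame = base frame: x ahead of the robot, y to its left, z up, the work surface at z = 0. Lengths are in mm, angles in rad, forces in N, time in s.
With the tool pointing down it reaches from about 275 to 750 mm from the base axis. Payload 10.2 kg.
Tool frame: the origin (TCP) lies between the finger pads; the fingertips stand 8 mm ahead of it and the grasp point (between the pads) lies 11 mm behind it; z points along the fingers, x is the direction in which the jaws open and shut, and the axes are right-handed (so a half turn about z gives the same grasp; the last joint's range is limited). The gripper opens to 85 mm and grips with 20 to 120 N. Pads are 22 mm wide; open, the fingers measure 114 mm over their backs; the gripper's body (76 mm by 85 mm) begins 54 mm behind the grasp point. The pads swing forward as they close: fully open they stand 13 mm farther back than shut.
Start: joints at [-1.513, 0.313, 1.498, -0, 1.331, -0.223], TCP at [145.477, -504.448, 239.294] pointing down, gripper open.
Joint ranges: [-2.94, 2.94], [-0.97, 2.17], [0.19, 2.56], [-1.23, 4.37], [0.02, 3.11], [-2.88, 2.88]. Speed limits (rad/s): [2.39, 2.39, 3.01, 3.14, 3.14, 3.14].

### API

Orientations are given as a unit quaternion [w, x, y, z].
In Python, from rig import sense, eyes, ctrl gives the robot as it stands.
- The arm moves only by the tool move_arm, never from a script. Its argument "rows" is a list that holds one entry, the list of rows, each a list of 5 numbers: the shift along the tool's x, y, z in mm, then the turn about the tool's z in units of 6 degrees (1.0 is 6 degrees), then the gripper command: -1 is shut, 1 is fully open, values between are in proportion. In form: [[[dx, dy, dz, roll, jaw], ...]]. A call has 1 to 12 rows; each row is the pose to reach, as a shift and turn from the pose measured when the call began, along the tool's axes at that moment; what a row does not reach only later rows make up. A row lasts 1/8 s, in which the tool goes at most 62.5 mm and 10.7 degrees, less where a joint would pass 70% of its speed; a pose out of reach is approached as far as the arm can. A call with a gripper value outside its range is refused whole. The fingers move at their own pace and stop on an object; "squeeze" is the grip in N (left out, the last holds). Time passes only in rows, so rows that repeat a pose let the fingers close. It gives the time, the measured TCP pose, the force and the opening at its end, in the units of the state.
- sense(): the state, without advancing time (a new reading comes with each control period).
- eyes.capture(name): name is "side" or "top" or "wrist"; returns a dict with "color" (420x560x3 uint8, blue, green, red), "vertical_fov" (degrees; the focal length in pixels is half the picture's height over the tangent of half this angle, whatever the lens; pixels are square), "cx", "cy" (the principal point, pixels), "xyz" and "attitude" of the camera in the world. Camera axes: x right, y down, z forward; pixel columns grow to the right and rows downward; lengths in mm; the calibration is good to about 2 mm. A picture is of the moment at which its call begins. There is no depth.
- ctrl.finish_job(): hands the job in, once; it reports no verdict.
The state is a dict: "time_s": time; "joints": joint angles; "dq": joint speeds; "tau": joint torques, N m; "eef_pos": TCP position; "ee_rot": TCP orientation; "force": force on the tool from outside, world axes, zero at the start; "wrist_torque": the same for the moment, N m; "grip_width": opening from 0.0 (shut) to 1.0 (fully open).
Only numpy, scipy, OpenCV 4.12 (cv2) and the standard library are available. Lean on these libraries where they do the work, as an engineer would, in place of code of your own. Each camera call takes 0.05 s, during which the arm holds its last target. There are 200 camera calls.

### The job

Tighten the cover of the filter test head onto its gasket evenly with its four hand nuts. Work crosswise, always going from a nut to the one diagonally opposite before taking the other pair: in a first round turn each nut about an eighth of a turn clockwise, and only when all four have had that, go round crosswise again and turn each one on until it stops dead. Let go, and leave the things lying around the head where they are.

Things in the scene. Friction and masses are not known exactly. Their poses are not given: they have to be found in the camera images.
- head: Test head standing fixed on the counter: dark steel base plate 220 x 170 x 12 mm with a grey pedestal carrying an inclined canister. Origin on the counter, straight below the centre of the cover's face; x towards the back, z up. The base plate spans x -70 to +150 mm and y +-85 mm.
- cover: Round aluminium cover 194 mm across, fixed on the head, leaning 35 degrees to the head's -x side (the robot's). Origin: centre of its outer face, 130 mm above the counter; z: outward normal, parallel to the studs; x up the slope; y left seen from the robot. Low dome in the middle, 64 mm across, 12 mm high. Nuts at the corners of a 110 mm square: a opposite c, b opposite d.
- nut_a: Upper left hand nut, at cover x, y = +55, +55 mm; opposite nut_c. All four alike, plain dark steel: round foot 30 mm across, 12 mm high, and on it an upright bar handle 54 mm long and 12 mm thick, from 10 to 40 mm above the underside. Origin: centre of the underside; x along the bar, y across its thickness, z out of the cover along the stud.
- nut_b: Upper right hand nut, like nut_a, at cover x, y = +55, -55 mm; opposite nut_d. All nuts tighten clockwise seen facing the cover (negative turn about z) and sink 2 mm per radian. The origin's height over the cover's face is the gap under the nut: 2.4 to 3.0 mm at the start (1.2 to 1.5 rad from the stop, each nut different), 0 when home.
- nut_c: Lower right hand nut, like nut_a, at cover x, y = -55, -55 mm; opposite nut_a. All nuts turn with a steady drag of about 0.12 N m, stay where they are left, and stop dead when home: the torque then rises sharply, well above 0.3 N m. The bar's direction varies and does not tell how far a nut has still to go.
- nut_d: Lower left hand nut, like nut_a, at cover x, y = -55, +55 mm; opposite nut_b.
- plug_box: Bystander: flat cardboard box 75 x 50 x 28 mm lying to the left of the head. Origin under its centre.
- tin: Bystander: low round tin 64 mm across, 42 mm high, to the right of the head. Origin under its centre.
- bulb_carton: Bystander: cardboard carton 120 x 80 x 70 mm on the right. Origin under its centre.
- bearing: Bystander: steel ring 64 mm across, 18 mm high, lying flat on the left. Origin under its centre.

How it is judged:
By the outcome, as a careful person would: the job done as asked, in the order asked, and still so for the second after the job is handed in, with the robot touching nothing.
It also fails if it takes over 72 s, if anything falls off the work surface, if the arm or the gripper's body presses on something with over 40 N, if the wrist force passes 120 N, or if a joint passes its speed limit or range.

## Working session

There is one attempt and no reset: what is moved stays moved. The work goes in short steps, Python scripts to look and compute and a tool call to move; the robot and the scene stay as the last step left them, time stands still between calls to the robot, and variables do not carry over. Pictures are saved under pics/ and viewed, about 8 in all and at most 12, crops included, and the job is handed in when it is done.

Besides the shell and the picture viewer there is one more tool, called after "Emit:" by a JSON object that holds its "method" and its "body", one argument or row to a line. move_arm: Moves the arm, as the interface text tells. Its arguments: {"type":"object","properties":{"rows":{"type":"array","items":{"type":"array","items":{"type":"array","items":{"type":"number"}}}},"squeeze":{"type":"number"}},"required":["rows"]}

```bash
mkdir -p pics; ls
python3 - <<'E'
from rig import sense, eyes, ctrl
import cv2
s=sense();print(s)
for n in ("top","side","wrist"):
    c=eyes.capture(n);cv2.imwrite(f"pics/{n}0.png",c["color"]);print(n,c["vertical_fov"],c["cx"],c["cy"],c["xyz"],c["attitude"])
E
```

```text
pics
{'time_s': 0.0, 'joints': array([-1.51339146e+00,  3.13422232e-01,  1.49848534e+00,  3.10644292e-05,
        1.33097213e+00, -2.23431574e-01]), 'dq': array([-0.00092873, -0.00161075,  0.00202123, -0.0008442 , -0.0001188 ,
        0.00032128]), 'tau': array([ 1.16011619e-03, -4.12263215e+01, -2.59739721e+01, -1.05831029e-04,
        4.17805175e-03, -1.48896464e-05]), 'eef_pos': array([ 145.47328891, -504.17488927,  238.7311069 ]), 'ee_rot': array([-5.00950347e-04,  7.99109437e-01, -6.01185240e-01, -4.04227832e-04]), 'force': array([ 0.40879041, -0.61628675,  0.10053449]), 'wrist_torque': array([ 0.04472432, -0.02814013,  0.03552745]), 'grip_width': 0.9986125555964356}
top 44.92169314053141 279.7161505553327 208.40472744552466 [ 345.03720085  -36.74585469 1259.85590492] [-0.07432545  0.71531075 -0.69099514  0.07302039]
side 53.748306129155786 274.76680579938176 213.92706819490147 [488.82817606 716.52705608 746.30206485] [ 0.02177615 -0.06478156  0.90090994 -0.42859121]
wrist 64.61983883924455 280.808911563259 204.37389808683514 [ 213.37996153 -484.18077648  373.18950509] [ 0.11312082  0.79123023 -0.59481681 -0.08574005]
```

View pics/top0.png

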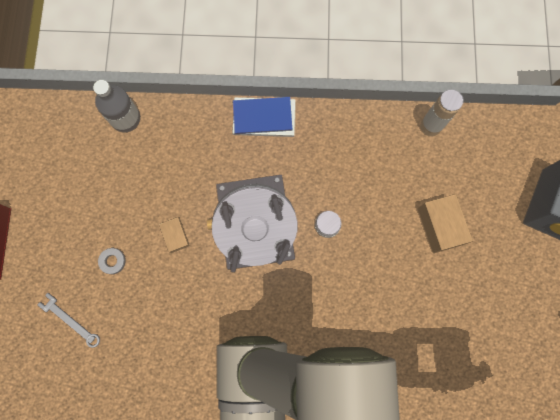

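View pics/side0.png

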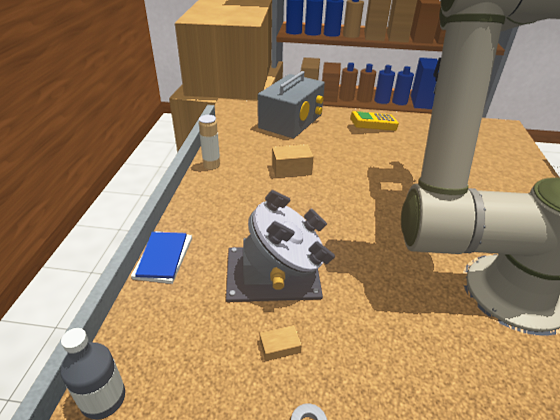

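The top picture shows the cover at about (255,226), with nuts near (227,215), (277,207), (283,250) and (234,259). The side view shows the same four nuts. I'll zoom in for the bar ends and base corners.

Run:
```python
import cv2,numpy as np
t=cv2.imread("pics/top0.png")[170:275,205:305];s=cv2.imread("pics/side0.png")[180:305,222:342]
a=cv2.resize(t,None,fx=4,fy=4,interpolation=cv2.INTER_CUBIC);b=cv2.resize(s,None,fx=3.3,fy=3.3,interpolation=cv2.INTER_CUBIC)
a=cv2.convertScaleAbs(a,alpha=1.4,beta=20);b=cv2.convertScaleAbs(b,alpha=1.4,beta=20)
o=np.zeros((420,800,3),np.uint8);o[:420,:400]=a;o[:b.shape[0],400:400+b.shape[1]]=b
for im,x0,u0,v0,f in((o,0,205,170,4),(o,400,222,180,3.3)):
    for u in range(0,101 if f==4 else 120,20):
        cv2.putText(o,str(u0+u),(int(x0+u*f),10),0,.35,(0,255,255));cv2.line(o,(int(x0+u*f),0),(int(x0+u*f),415),(0,255,255),1) if u else 0
    for v in range(0,100,20):
        cv2.putText(o,str(v0+v),(x0,int(v*f)+10),0,.35,(0,255,0));cv2.line(o,(x0,int(v*f)),(x0+396,int(v*f)),(0,200,0),1) if v else 0
cv2.imwrite("pics/z0.png",o)
```

```text
(no output)
```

View pics/z0.png

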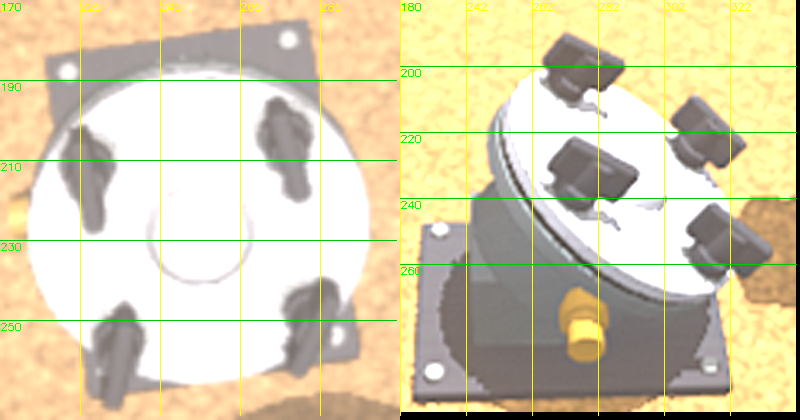

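The zoom shows base-plate corners at top px (216.5,184.5), (281.3,175), (294.5,259.3) and (227,269.5). All the bars lie roughly up the slope. Next I fit the head pose and bar angles, then overlay the model to check.

```bash
cat > h.py <<'E'
import numpy as np,cv2
from scipy.spatial.transform import Rotation as R
from scipy.optimize import least_squares
def rot(q): return R.from_quat(np.roll(q,-1)).as_matrix()
def proj(c,P):
    P=np.atleast_2d(P); p=(P-c["xyz"])@rot(c["attitude"]); f=210/np.tan(np.radians(c["vertical_fov"]/2))
    return p[:,:2]/p[:,2:]*f+[c["cx"],c["cy"]]
t=np.radians(35)
def head(p): # p: x,y,yaw -> world of head pts
    Rz=R.from_euler('z',p[2]).as_matrix()
    Rc=Rz@np.array([[np.cos(t),0,-np.sin(t)],[0,1,0],[np.sin(t),0,np.cos(t)]])
    return Rz,Rc,np.array([p[0],p[1],0.]),np.array([p[0],p[1],130.])
N=dict(a=(55,55),b=(55,-55),c=(-55,-55),d=(-55,55))
def barpts(p,n,phi,L):  # L: list of (x,y,h) in nut frame
    _,Rc,_,o=head(p); L=np.atleast_2d(L).astype(float)
    q=L@R.from_euler('z',phi).as_matrix().T+[*N[n],0]
    return q@Rc.T+o
BOX=[(x,y,h) for x in(-27,27) for y in(-6,6) for h in(12.7,42.7)]
def draw(im,c,p,phis,s=1,off=(0,0)):
    for n,ph in phis.items():
        u=((proj(c,barpts(p,n,ph,BOX))-off)*s).astype(int)
        for i,j in((0,1),(2,3),(4,5),(6,7),(0,2),(1,3),(4,6),(5,7),(0,4),(1,5),(2,6),(3,7)):cv2.line(im,tuple(map(int,u[i])),tuple(map(int,u[j])),(0,255,0) if not i%2*j%2 else (0,0,255),1)
E
cat > fit.py <<'E'
from h import *
from rig import eyes
import json
T=eyes.capture("top");S=eyes.capture("side")
C=dict(bl=(150,85,12),br=(150,-85,12),fr=(-70,-85,12),fl=(-70,85,12))
ot=dict(bl=(216.5,184.5),br=(281.3,175),fr=(294.5,259.3),fl=(227,269.5))
os_=dict(bl=(226.5,298),fl=(322,297.3),br=(229,248.5))
ends=dict(a=((93,230),(78,128)),b=((300,198),(276,99)),c=((300,374),(325,280)),d=((113,406),(124,305)))
def res(v):
    Rz,_,o,_=head(v[:3]);r=[]
    for cam,ob in((T,ot),(S,os_)):
        for k,x in ob.items(): r+=list(proj(cam,Rz@np.array(C[k])+o)[0]-x)
    for i,(n,e) in enumerate(ends.items()):
        u=proj(T,barpts(v[:3],n,v[3+i],[(-27,0,42.7),(27,0,12.7)]))
        r+=list((u-(np.array(e)/4+[205,170])).ravel())
    return np.array(r)
f=least_squares(res,[300,15,0,0,0,0,0],loss='soft_l1');p=f.x[:3];print(p,np.degrees(p[2]),np.degrees(f.x[3:]));print(res(f.x).round(1))
ph=dict(zip("abcd",f.x[3:]));json.dump(dict(p=list(p),ph=ph),open("fit.json","w"))
a=cv2.resize(T["color"][165:275,205:305],None,fx=4,fy=4);draw(a,T,p,ph,4,(205,165))
b=cv2.resize(S["color"][180:290,242:342],None,fx=4,fy=4);draw(b,S,p,ph,4,(242,180))
cv2.imwrite("pics/fit.png",np.hstack([a,b]))
Rz,Rc,_,o=head(p)
for n in N: print(n,barpts(p,n,ph[n],[(0,0,3),(-24,0,28)]).round(1).tolist())
E
python3 fit.py
```

```text
[535.47862527  24.14615731   6.46747804] 370.55919589417636 [  521.09357546     5.04340734 -1106.34307937   -15.96917694]
[ -1.   -0.7   0.4  -0.8   0.7   0.2  -0.4   0.4  -0.9   0.2   1.2  -1.8
  -0.5  -2.8   0.3 -21.1  -0.   21.5   0.1   2.   -0.3  -0.9  -0.5   2.1
   0.   -1.   -0.3   1.9  -0.1  -0.4]
a [[568.0, 86.2, 164.0], [573.6, 79.3, 197.5]]
b [[588.2, -22.0, 164.0], [555.2, -30.3, 170.8]]
c [[499.6, -38.5, 100.9], [466.2, -33.9, 109.1]]
d [[479.4, 69.6, 100.9], [445.5, 70.0, 108.2]]
```

View pics/fit.png

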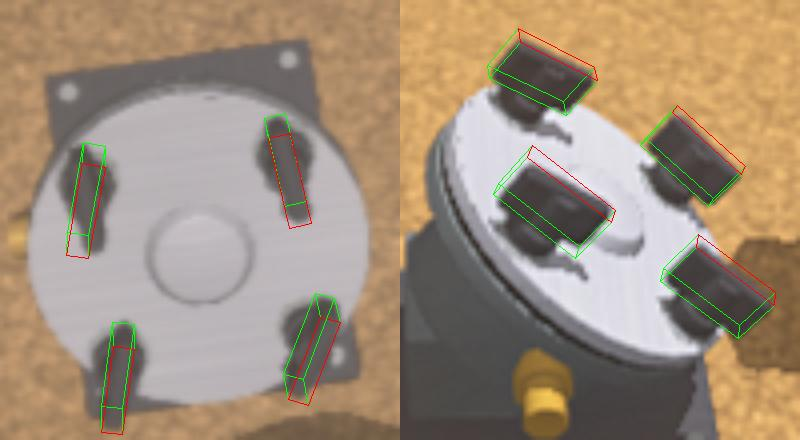

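The head fits at (535, 24) with yaw 10.6°; nut a landed in a flipped minimum, which I'll bound out. The overlay agrees within a few mm otherwise. I'll move the shut gripper above the head for a close wrist view.

Emit:
{"method": "move_arm", "body": {
  "rows": [
    [[-60,-80,-60,-1.7,-1],[-120,-160,-91,-3.4,-1],[-175,-235,-91,-5.1,-1],[-230,-310,-91,-6.8,-1],[-290,-390,-91,-8.5,-1],[-347,-470,-91,-10.2,-1],[-347,-470,-91,-12,-1],[-347,-470,-91,-14,-1],[-347,-470,-91,-14,-1],[-347,-470,-91,-14,-1],[-347,-470,-91,-14,-1],[-347,-470,-91,-14,-1]]
  ],
  "squeeze": 40
}}

```text
time_s: 1.75
eef_pos: [500.6, -41.1, 330.1]
ee_rot: [-0.0, 0.996, 0.088, -0.0]
force: [-0.5, -0.4, 0.9]
grip_width: -0.001
```

```bash
cat > w.py <<'E'
import sys,json
from h import *
from rig import eyes,sense
s=sense();print(s["time_s"],s["eef_pos"].round(1),s["joints"].round(2),s["force"].round(1),s["grip_width"]);Q=rot(s["ee_rot"]);print(Q.round(3))
d=json.load(open("fit.json"));c=eyes.capture("wrist")
cv2.imwrite(f"pics/{sys.argv[1]}.png",c["color"])
for k in (1,):
    o=c["color"].copy();draw(o,c,d["p"],d["ph"]);cv2.imwrite(f"pics/{sys.argv[1]}_o.png",o)
import pickle;pickle.dump(c,open(f"pics/{sys.argv[1]}.pkl","wb"))
E
sed -i 's/\[300,15,0,0,0,0,0\],/[520,24,.18,0,0,-.4,-.2],bounds=([300,-200,-1]+[-1.2]*4,[800,200,1]+[1.2]*4),/' fit.py; python3 fit.py|head -1; python3 w.py w1
```

```text
[5.35570281e+02 2.41329928e+01 1.84183636e-01] 10.552945009068903 [  0.119707     5.05557199 -26.3409166  -15.96882102]
1.85 [500.5 -41.6 330.4] [-0.32  0.21  1.39  0.    1.54 -0.49] [-0.7  0.4 -0.1] 0.0009327841545036859
[[ 0.985  0.174 -0.   ]
 [ 0.174 -0.985  0.   ]
 [ 0.    -0.    -1.   ]]
```

View pics/w1_o.png

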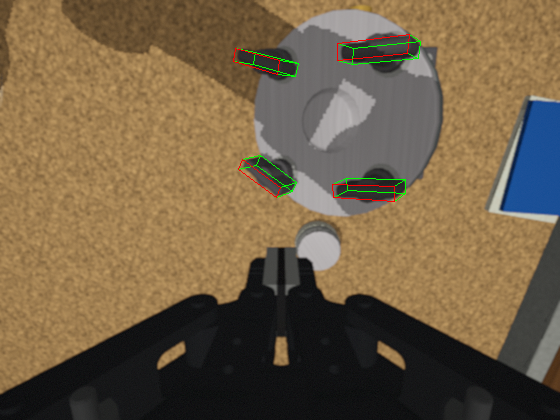

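The wrist overlay matches all four nuts to within a few pixels. The tool stays vertical, so I'll turn each nut by pushing the lower bar end with the shut fingers. A planner script works out the shifts.

```bash
cat > plan.py <<'E'
# usage: plan.py nut phi_now(deg) phi1 phi2 ...   -> tool-frame shifts from current pose
import sys,json
from h import *
from rig import sense
s=sense();Q=rot(s["ee_rot"]);p0=s["eef_pos"];d=json.load(open("fit.json"));p=d["p"]
n=sys.argv[1];phs=[float(v) for v in sys.argv[2:]];r=21
G=np.array([(x,y,h) for x in np.linspace(-27,27,28) for y in(-6,6) for h in np.linspace(11.5,41.5,31)])
def pose(ph,back=0):
    _,Rc,_,_=head(p);a=np.radians(ph)
    dd=Rc@[-np.sin(a),np.cos(a),0];dd[2]=0;dd/=np.linalg.norm(dd)
    tx=np.array([dd[1],-dd[0],0]); tx=tx   # tool x, with tool y=-dd
    P=barpts(p,n,a,G);m=barpts(p,n,a,[(-r,0,33)])[0]
    k=P[(P[:,2]>m[2]-8)&(abs((P-m)@tx)<9)]
    c=m+dd*((k-m)@dd).min()-dd*(11+back)
    yaw=np.arctan2(tx[1],tx[0]);y0=np.arctan2(Q[1,0],Q[0,0])
    return c,-np.degrees((yaw-y0+np.pi)%(2*np.pi)-np.pi)/6
def out(l,c,roll):print(l,(Q.T@(c-p0)).round(1),round(roll,2),c.round(1))
c,ro=pose(phs[0],12);out("above",np.array([*c[:2],255]),ro);out("pre",c,ro)
for ph in phs:out(ph,*pose(ph))
c,ro=pose(phs[-1],14);out("back",c,ro);out("up",np.array([*c[:2],255]),ro)
print(s["time_s"],s["joints"].round(2),s["force"].round(1))
E
python3 plan.py a 0 -10 -20 -32 -45
```

```text
above [ 54.6 -84.7  75.4] -0.09 [539.6  51.3 255. ]
pre [ 54.6 -84.6 153.9] -0.09 [539.6  51.3 176.5]
0.0 [ 54.5 -96.6 153.9] -0.09 [537.4  63.1 176.5]
-10.0 [ 52.1 -98.9 153.7] 1.28 [534.6  64.9 176.7]
-20.0 [  49.8 -101.6  153.2] 2.68 [531.9  67.2 177.3]
-32.0 [  47.4 -105.9  152.1] 4.43 [528.8  71.  178.4]
-45.0 [  45.4 -111.3  150.4] 6.46 [525.9  76.  180.1]
back [  36.6 -100.4  150.4] 6.46 [519.1  63.7 180.1]
up [  36.6 -100.4   75.5] 6.46 [519.1  63.7 255. ]
1.9 [-0.32  0.21  1.39  0.    1.54 -0.49] [-1.  -0.  -0.5]
```

Emit:
{"method": "move_arm", "body": {
  "rows": [
    [[54.5,-84.5,75,0,-1],[54.5,-84.5,75,0,-1],[54.5,-84.5,115,0,-1],[54.5,-84.5,154,0,-1],[54.5,-84.5,154,0,-1],[54.5,-92,154,0,-1],[54.5,-96.6,154,0,-1],[53.3,-98,154,0.6,-1],[52,-99,154,1.3,-1],[51,-100.3,153.5,2,-1],[50,-101.6,153.3,2.7,-1],[50,-101.6,153.3,2.7,-1]]
  ]
}}

```text
time_s: 3.4
eef_pos: [532.7, 66.6, 178.2]
ee_rot: [0.001, 0.999, -0.054, 0.001]
force: [2.4, -4.7, -2.6]
grip_width: 0.001
```

```bash
python3 plan.py a -20 -26 -32 -38 -45
python3 - <<'E'
from rig import eyes,sense
import cv2,numpy as np
s=sense();print(s["wrist_torque"])
a=eyes.capture("wrist")["color"][0:300,100:460];b=cv2.resize(eyes.capture("side")["color"][160:290,232:352],None,fx=2.5,fy=2.5)[:300]
cv2.imwrite("pics/a1.png",np.hstack([a,b]))
E
```

```text
above [ -0.7  11.6 -76.7] -0.03 [530.6  55.3 255. ]
pre [-0.9 11.5  1. ] -0.03 [530.6  55.3 177.3]
-20.0 [-0.9 -0.5  1. ] -0.03 [531.9  67.2 177.3]
-26.0 [-2.7 -2.2  0.5] 0.83 [530.3  69.1 177.8]
-32.0 [-4.4 -3.9 -0.1] 1.72 [528.8  71.  178.4]
-38.0 [-6.  -5.9 -0.9] 2.64 [527.4  73.2 179.1]
-45.0 [-7.8 -8.6 -1.8] 3.75 [525.9  76.  180.1]
back [-13.2   4.4  -1.8] 3.75 [519.1  63.7 180.1]
up [-13.    4.4 -76.8] 3.75 [519.1  63.7 255. ]
3.4 [-0.09  0.39  1.55 -0.    1.19  0.02] [ 2.4 -4.7 -2.6]
[-7.99333221e-01 -3.25568600e-01 -7.55278114e-04]
```

View pics/a1.png

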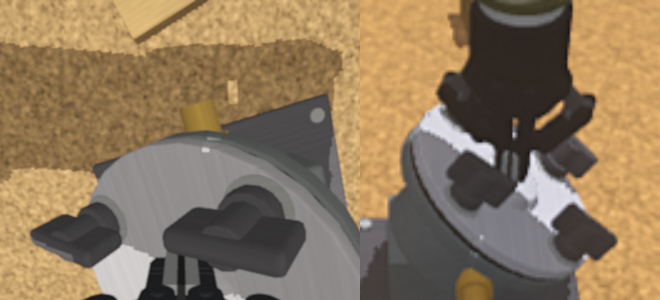

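The fingers bear on the lower end of nut a's bar with about 5 N, as planned, and the bar is turning. I continue to −45° and back off.

Emit:
{"method": "move_arm", "body": {
  "rows": [
    [[-2.7,-2.2,0.5,0.8,-1],[-4.4,-3.9,0,1.7,-1],[-6,-5.9,-0.9,2.6,-1],[-7.8,-8.6,-1.8,3.7,-1],[-7.8,-8.6,-1.8,3.7,-1],[-13,4.4,-1.8,3.7,-1],[-13,4.4,-40,3.7,-1],[-13,4.4,-77,3.7,-1],[-13,50,-150,2,-1],[-20,100,-152,0,-1],[-25,105,-152,-2.5,-1],[-25,105,-152,-2.5,-1]]
  ]
}}

```text
time_s: 5.0
eef_pos: [495.6, -36.3, 331.3]
ee_rot: [0.001, 0.997, 0.079, 0.002]
force: [0.2, 0.2, -0.2]
grip_width: 0.003
```

```bash
python3 w.py w2
python3 - <<'E'
import cv2,numpy as np,pickle,json
from h import *
d=json.load(open("fit.json"));d["ph"]["a"]=np.radians(-45)
I=[]
for k in("w1","w2"):
    c=pickle.load(open(f"pics/{k}.pkl","rb"));P=proj(c,barpts(d["p"],"a",0,[(0,0,20)])).tolist()+proj(c,barpts(d["p"],"c",0,[(0,0,20)])).tolist()
    m=np.mean(P,0)-[95,105];m=np.clip(m,0,None).astype(int)
    o=cv2.resize(c["color"][m[1]:m[1]+210,m[0]:m[0]+190],None,fx=2.1,fy=2.1,interpolation=cv2.INTER_CUBIC)
    if k=="w2":draw(o,c,d["p"],d["ph"],2.1,m)
    I.append(o[:440,:399])
h=min(i.shape[0] for i in I);cv2.imwrite("pics/cmp.png",np.hstack([i[:h] for i in I]))
E
```

```text
5.0 [495.6 -36.3 331.3] [-0.31  0.2   1.41  0.    1.53 -0.47] [ 0.2  0.2 -0.2] 0.003335885331633723
[[ 0.988  0.157  0.005]
 [ 0.157 -0.988 -0.001]
 [ 0.004  0.002 -1.   ]]
```

View pics/cmp.png

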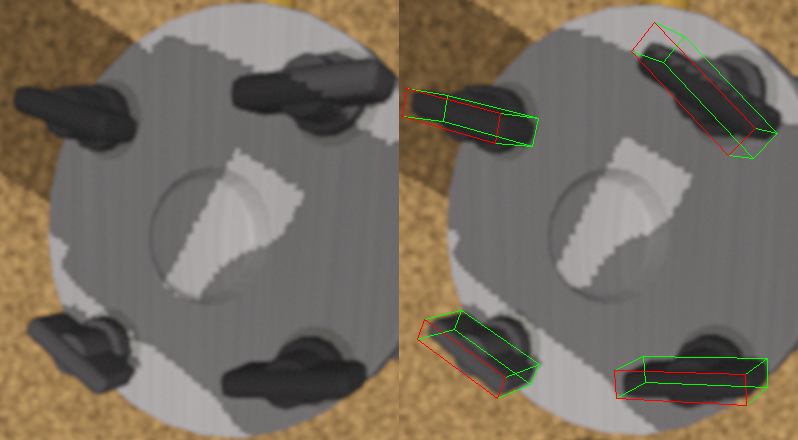

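Nut a has turned, but its bar looks less turned than the −45° model. I'll measure it with a silhouette fit in both wrist pictures.

```bash
cat > ang.py <<'E'
# ang.py name -> bar angle of each nut by silhouette IoU in a wrist picture
import sys,pickle,json
from h import *
from scipy.optimize import differential_evolution as DE
c=pickle.load(open(f"pics/{sys.argv[1]}.pkl","rb"));d=json.load(open("fit.json"));p=d["p"]
g=cv2.resize(c["color"].max(2),None,fx=3,fy=3,interpolation=cv2.INTER_CUBIC)
M=(g<72).astype(np.uint8)
al=np.linspace(0,2*np.pi,32)
F=[(15*np.cos(a),15*np.sin(a),h) for a in al for h in(2,14)]
B=[(x,y,h) for x in(-27,27) for y in(-6,6) for h in(12,42)]
def sil(n,ph,dx,dy):
    m=np.zeros_like(M)
    for L in(F,B):
        u=(proj(c,barpts(p,n,ph,L))+[dx,dy])*3
        cv2.fillConvexPoly(m,cv2.convexHull(u.astype(np.int32)),1)
    return m
for n in (sys.argv[2] if len(sys.argv)>2 else "abcd"):
    ce=proj(c,barpts(p,n,0,[(0,0,22)]))[0]*3
    w=np.zeros_like(M);cv2.circle(w,tuple(map(int,ce)),130,1,-1);
    if ce[0]<0 or ce[1]<0 or ce[0]>M.shape[1] or ce[1]>M.shape[0]:continue
    Mw=M*w
    def cost(v):
        s=sil(n,v[0],v[1],v[2])*w;return -(s&Mw).sum()/max((s|Mw).sum(),1)
    f=DE(cost,[(-2.3,.7),(-7,7),(-7,7)],seed=1,maxiter=40,popsize=12)
    print(n,"phi",np.degrees(f.x[0]).round(1),"shift px",f.x[1:].round(1),"IoU",round(-f.fun,3))
E
python3 ang.py w1; echo; python3 ang.py w2
```

```text
a phi -111.3 shift px [6.6 5. ] IoU -591071295898924.8
b phi -59.8 shift px [-6.8 -6.8] IoU -768710425207715.2
c phi -87.8 shift px [-6.9 -6.4] IoU -1021584098892925.0
d phi -108.4 shift px [-6.3 -7. ] IoU -802032351030849.8

a phi -116.1 shift px [-6.1 -5.5] IoU -630248524845725.6
b phi -58.9 shift px [-6.4  5.4] IoU -780319123253364.8
c phi -87.8 shift px [-6.9 -6.9] IoU -1042012318460687.4
d phi -105.4 shift px [-6.9 -6.4] IoU -819600305403187.6ang.py:23: RuntimeWarning: overflow encountered in scalar negative
  s=sil(n,v[0],v[1],v[2])*w;return -(s&Mw).sum()/max((s|Mw).sum(),1)
ang.py:23: RuntimeWarning: overflow encountered in scalar negative
  s=sil(n,v[0],v[1],v[2])*w;return -(s&Mw).sum()/max((s|Mw).sum(),1)
```

```bash
sed -i 's/return -(s&Mw).sum()\/max((s|Mw).sum(),1)/return -float((s\&Mw).sum())\/max(float((s|Mw).sum()),1.)/' ang.py
python3 ang.py w1; echo; python3 ang.py w2
```

```text
a phi -1.9 shift px [ 1.  -0.4] IoU 0.696
b phi 10.5 shift px [0.5 0.3] IoU 0.851
c phi -19.6 shift px [ 2.8 -0.8] IoU 0.55
d phi -17.5 shift px [-0.3 -0.4] IoU 0.851

a phi -30.6 shift px [-0.7 -0.3] IoU 0.755
b phi 11.5 shift px [0.4 0.4] IoU 0.849
c phi -19.9 shift px [ 2.9 -0.7] IoU 0.536
d phi -17.7 shift px [-0.3 -0.4] IoU 0.85
```

```bash
sed -i 's/g<72/g<int(sys.argv[3])/' ang.py; for t in 82 92; do python3 ang.py w1 abcd $t; python3 ang.py w2 ac $t; done; sed -i 's/(11+back)/(6+back)/' plan.py; python3 plan.py a -31 -38 -45
```

```text
a phi -1.9 shift px [ 0.4 -0.1] IoU 0.871
b phi 9.9 shift px [0.2 0.1] IoU 0.872
c phi -21.1 shift px [ 1.2 -0.6] IoU 0.808
d phi -20.6 shift px [ 0.5 -0.2] IoU 0.862
a phi -30.5 shift px [ 0.2 -0.4] IoU 0.85
c phi -21.6 shift px [ 0.7 -0.7] IoU 0.771
a phi -0.7 shift px [0.4 0. ] IoU 0.884
b phi 9.3 shift px [ 1.7 -0.3] IoU 0.876
c phi -22.9 shift px [ 1.  -0.6] IoU 0.858
d phi -19.4 shift px [ 1.3 -0. ] IoU 0.824
a phi -31.8 shift px [-0.   0.1] IoU 0.879
c phi -23.9 shift px [ 0.8 -0.7] IoU 0.84
above [ 46.8 -93.5  76. ] 4.16 [527.1  63.9 255. ]
pre [ 46.5 -93.6 152.8] 4.16 [527.1  63.9 178.3]
-31.0 [  51.6 -104.5  152.8] 4.16 [530.4  75.5 178.3]
-38.0 [  50.8 -106.9  151.9] 5.23 [529.2  77.8 179.1]
-45.0 [  50.3 -109.6  150.9] 6.34 [528.3  80.4 180.1]
back [ 41.7 -98.6 150.9] 6.34 [521.5  68.1 180.1]
up [ 42.  -98.5  76. ] 6.34 [521.5  68.1 255. ]
5.05 [-0.31  0.2   1.41  0.    1.53 -0.47] [ 0.3 -0.1 -0.4]
```

Measured now: a turned about 30° (−1° to −31°), b +10°, c −22°, d −20°. The finger is effectively thinner than I assumed, so I changed the planner. Next I top nut a up to −46°.

Emit:
{"method": "move_arm", "body": {
  "rows": [
    [[47,-93.5,76,2,-1],[47,-93.5,76,4.2,-1],[47,-93.5,115,4.2,-1],[47,-93.5,152.5,4.2,-1],[51.5,-104,152.5,4.2,-1],[51,-107,152,5.2,-1],[50.3,-109.8,151,6.4,-1],[50.3,-109.8,151,6.4,-1],[41.7,-98.5,151,6.4,-1],[42,-98.5,76,6.4,-1],[20,-50,0,3,-1],[0,0,0,0,-1]]
  ]
}}

```text
time_s: 6.55
eef_pos: [501.6, -13.7, 325.1]
ee_rot: [0.001, 0.997, -0.071, 0.006]
force: [1.5, -0.0, -1.0]
grip_width: -0.002
```

```bash
python3 w.py w3; python3 ang.py w3 ac 87; python3 plan.py c -22 -32 -42 -54 -67
```

```text
6.55 [501.6 -13.7 325.1] [-0.26  0.21  1.41  0.    1.51 -0.12] [ 1.5 -0.  -1. ] -0.002461428884135658
[[ 0.99  -0.142  0.012]
 [-0.142 -0.99  -0.003]
 [ 0.012  0.001 -1.   ]]
a phi -44.1 shift px [ 1.2 -1.1] IoU 0.868
c phi -19.9 shift px [ 1.3 -0.6] IoU 0.836
above [-33.8  49.4  71.6] 0.01 [461.9 -63.9 255. ]
pre [-35.9  48.8 212.3] 0.01 [461.9 -63.9 114.3]
-22.0 [-35.9  36.8 212.2] 0.01 [463.6 -52.  114.3]
-32.0 [-38.   34.  211.2] 1.47 [461.8 -48.8 115.3]
-42.0 [-40.   30.8 209.9] 3.03 [460.2 -45.4 116.5]
-54.0 [-41.7  25.9 208. ] 5.03 [459.2 -40.3 118.4]
-67.0 [-42.3  19.9 205.6] 7.39 [459.3 -34.2 120.8]
back [-52.1  29.9 205.5] 7.39 [448.3 -42.8 120.8]
up [-50.2  30.4  71.3] 7.39 [448.3 -42.8 255. ]
6.6 [-0.27  0.2   1.41 -0.    1.51 -0.14] [-0.9 -4.5  2. ]
```

Emit:
{"method": "move_arm", "body": {
  "rows": [
    [[-34,49,72,0,-1],[-35,49,120,0,-1],[-36,49,170,0,-1],[-36,49,212,0,-1],[-36,49,212,0,-1],[-36,37,212,0,-1],[-38,34,211,1.5,-1],[-40,30.8,210,3,-1],[-41,28.3,209,4,-1],[-41.7,25.9,208,5,-1],[-42,23,207,6.2,-1],[-42,23,207,6.2,-1]]
  ]
}}

```text
time_s: 8.1
eef_pos: [459.2, -37.4, 121.1]
ee_rot: [0.001, 0.924, -0.382, 0.008]
force: [-5.2, -5.4, -3.9]
grip_width: 0.002
```

```bash
python3 plan.py c -60 -67
```

```text
above [   2.2   11.8 -133.9] -0.11 [450.6 -46.2 255. ]
pre [ 0.1 12.4  1.6] -0.11 [450.6 -46.2 119.5]
-60.0 [-0.   0.4  1.6] -0.11 [459.  -37.6 119.5]
-67.0 [-2.2 -2.3  0.3] 1.19 [459.3 -34.2 120.8]
back [-3.9 11.6  0.2] 1.19 [448.3 -42.8 120.8]
up [  -1.8   11.  -134. ] 1.19 [448.3 -42.8 255. ]
8.1 [-0.33  0.3   1.85 -0.    0.97  0.45] [-5.2 -5.4 -3.9]
```

Emit:
{"method": "move_arm", "body": {
  "rows": [
    [[-1.2,-1.2,1,0.6,-1],[-2.2,-2.3,0.3,1.2,-1],[-2.2,-2.3,0.3,1.2,-1],[-3.9,11.6,0,1.2,-1],[-2,11,-60,1.2,-1],[-2,11,-120,0,-1],[15,-10,-165,-1.7,-1],[31,-27,-209,-3.4,-1],[31,-27,-209,-5,-1],[31,-27,-209,-6.7,-1],[31,-27,-209,-7.5,-1],[31,-27,-209,-7.5,-1]]
  ]
}}

```text
time_s: 9.6
eef_pos: [497.0, -38.4, 332.1]
ee_rot: [0.004, 1.0, 0.0, 0.008]
force: [0.2, 0.3, 0.5]
grip_width: 0.001
```

```bash
python3 w.py w4; python3 ang.py w4 abcd 87; python3 plan.py b 10 0 -10 -20 -30 -36
```

```text
9.6 [497.  -38.4 332.1] [-0.31  0.19  1.41 -0.    1.52 -0.31] [0.2 0.3 0.5] 0.0011577417236666276
[[ 1.     0.     0.017]
 [ 0.001 -1.    -0.008]
 [ 0.017  0.008 -1.   ]]
a phi -44.1 shift px [-0.2 -0.6] IoU 0.855
b phi 10.2 shift px [ 0.2 -0.2] IoU 0.875
c phi -75.5 shift px [ 2.2 -1.4] IoU 0.817
d phi -19.4 shift px [ 0.6 -0.4] IoU 0.868
above [65.1 16.2 78.1] -3.13 [563.3 -55.3 255. ]
pre [ 63.8  15.6 156.4] -3.13 [563.3 -55.3 176.7]
10.0 [ 59.9   4.2 156.2] -3.13 [559.5 -44.  176.7]
0.0 [ 57.1   0.3 156.3] -1.76 [556.6 -40.1 176.5]
-10.0 [ 55.   -1.5 156.1] -0.39 [554.6 -38.2 176.7]
-20.0 [ 53.   -3.8 155.5] 1.0 [552.5 -36.  177.3]
-30.0 [ 51.2  -6.8 154.5] 2.46 [550.7 -32.9 178.1]
-36.0 [ 50.2  -8.7 153.8] 3.36 [549.7 -31.  178.8]
back [ 45.3   4.4 153.9] 3.36 [544.9 -44.2 178.8]
up [46.6  5.1 77.7] 3.36 [544.9 -44.2 255. ]
9.65 [-0.31  0.19  1.41 -0.    1.52 -0.31] [ 0.4 -0.2  0.8]
```

Emit:
{"method": "move_arm", "body": {
  "rows": [
    [[65,16,78,-1.6,-1],[65,16,78,-3.1,-1],[64,16,120,-3.1,-1],[64,16,156,-3.1,-1],[64,16,156,-3.1,-1],[60,4.2,156,-3.1,-1],[57,0.3,156,-1.8,-1],[55,-1.5,156,-0.4,-1],[53,-3.8,155.5,1,-1],[51.2,-6.8,154.5,2.4,-1],[50.4,-8.3,154,3.2,-1],[50.4,-8.3,154,3.2,-1]]
  ]
}}

```text
time_s: 11.15
eef_pos: [549.2, -32.1, 179.9]
ee_rot: [0.004, 0.986, -0.168, 0.009]
force: [-3.9, -7.6, -5.5]
grip_width: -0.0
```

```bash
python3 plan.py b -34
```

```text
above [  2.2  11.8 -75.1] -0.16 [546.2 -43.1 255. ]
pre [ 0.8 11.4  1.3] -0.16 [546.2 -43.1 178.6]
-34.0 [ 0.6 -0.6  1.3] -0.16 [550.  -31.7 178.6]
back [ 0.8 13.4  1.3] -0.16 [545.6 -45.  178.6]
up [  2.2  13.8 -75. ] -0.16 [545.6 -45.  255. ]
11.15 [-0.27  0.41  1.52 -0.01  1.19  0.07] [-3.9 -7.6 -5.5]
```

Emit:
{"method": "move_arm", "body": {
  "rows": [
    [[0.8,13.4,0,0,-1],[1,13.5,-40,0,-1],[1,13.5,-80,0,-1],[-25,18,-120,-1.6,-1],[-47,23,-152,-3.2,-1],[-47,23,-152,-3.2,-1],[-47,23,-152,-3.2,-1]]
  ]
}}

```text
time_s: 12.02
eef_pos: [494.9, -36.6, 331.2]
ee_rot: [0.005, 1.0, -0.002, 0.008]
force: [-0.0, 0.4, -0.9]
grip_width: 0.001
```

```bash
python3 w.py w5; python3 ang.py w5 abcd 87; python3 plan.py d -20 -30 -40 -50 -57 -63
```

```text
12.025 [494.9 -36.6 331.2] [-0.31  0.19  1.42 -0.01  1.51 -0.3 ] [-0.   0.4 -0.9] 0.001039591159973297
[[ 1.    -0.004  0.017]
 [-0.004 -1.    -0.011]
 [ 0.017  0.011 -1.   ]]
a phi -44.3 shift px [-0.1 -0.8] IoU 0.856
b phi -35.8 shift px [ 1.7 -0.3] IoU 0.866
c phi -68.7 shift px [ 2.3 -1.9] IoU 0.812
d phi -18.8 shift px [ 0.8 -0.3] IoU 0.864
above [-53.8 -80.9  73.9] 0.98 [442.5  43.7 255. ]
pre [-56.  -82.4 214.7] 0.98 [442.5  43.7 114.2]
-20.0 [-54.8 -94.4 214.6] 0.98 [443.8  55.7 114.2]
-30.0 [-56.6 -97.4 213.6] 2.43 [442.   58.7 115.1]
-40.0 [ -58.2 -100.7  212.4] 3.96 [440.4  62.  116.3]
-50.0 [ -59.2 -104.8  210.8] 5.59 [439.4  66.2 117.7]
-57.0 [ -59.6 -107.8  209.6] 6.81 [438.9  69.2 118.9]
-63.0 [ -59.7 -110.5  208.5] 7.9 [438.8  71.9 120. ]
back [ -70.  -101.   208.4] 7.9 [428.5  62.4 120. ]
up [-67.9 -99.6  73.5] 7.9 [428.5  62.4 255. ]
12.075 [-0.31  0.19  1.42 -0.01  1.51 -0.3 ] [-1.8  0.4 -0.1]
```

Emit:
{"method": "move_arm", "body": {
  "rows": [
    [[-54,-81,74,1,-1],[-54,-81,74,1,-1],[-55,-82,130,1,-1],[-56,-82.4,180,1,-1],[-56,-82.4,214.5,1,-1],[-56,-82.4,214.5,1,-1],[-54.8,-94.4,214.5,1,-1],[-56.6,-97.4,213.6,2.4,-1],[-58.2,-100.7,212.4,4,-1],[-59.2,-104.8,210.8,5.6,-1],[-59.6,-107.8,209.6,6.8,-1],[-59.6,-107.8,209.6,6.8,-1]]
  ]
}}

```text
time_s: 13.58
eef_pos: [438.1, 69.4, 119.6]
ee_rot: [0.003, 0.936, -0.351, 0.008]
force: [-5.1, -4.4, -4.0]
grip_width: -0.0
```

```bash
python3 plan.py d -57 -63
```

```text
above [   3.2   11.7 -135.4] -0.0 [431.   60.1 255. ]
pre [ 0.8 11.7  0.7] -0.0 [431.   60.1 118.9]
-57.0 [ 0.8 -0.3  0.7] -0.0 [438.9  69.2 118.9]
-63.0 [-1.  -2.3 -0.4] 1.09 [438.8  71.9 120. ]
back [-2.6 11.6 -0.5] 1.09 [428.5  62.4 120. ]
up [  -0.2   11.6 -135.4] 1.09 [428.5  62.4 255. ]
13.575 [-0.1   0.28  1.9  -0.01  0.96  0.62] [-5.1 -4.4 -4. ]
```

Emit:
{"method": "move_arm", "body": {
  "rows": [
    [[-1,-2.3,-0.4,1,-1],[-1,-2.3,-0.4,1,-1],[-2.6,11.6,-0.5,1,-1],[0,11.6,-60,1,-1],[0,11.6,-120,-0.5,-1],[40,22,-165,-2,-1],[80,33,-211,-3.7,-1],[113,43,-211,-5.4,-1],[113,43,-211,-6.9,-1],[113,43,-211,-6.9,-1]]
  ]
}}

```text
time_s: 14.82
eef_pos: [492.0, -34.9, 333.5]
ee_rot: [0.006, 1.0, 0.002, 0.008]
force: [-0.2, -0.1, -0.8]
grip_width: 0.0
```

```bash
python3 w.py w6; python3 ang.py w6 abcd 87; python3 plan.py a -45 -52 -60 -68 -76 -84 -92
```

```text
14.825 [492.  -34.9 333.5] [-0.31  0.18  1.42 -0.01  1.52 -0.31] [-0.2 -0.1 -0.8] 0.000313875472279499
[[ 1.     0.004  0.015]
 [ 0.004 -1.    -0.012]
 [ 0.015  0.012 -1.   ]]
a phi -45.2 shift px [ 0.2 -0.2] IoU 0.856
b phi -38.0 shift px [ 1.3 -0.8] IoU 0.871
c phi -73.8 shift px [ 2.6 -0.3] IoU 0.811
d phi -59.2 shift px [ 1.6 -0.4] IoU 0.901
above [  29.7 -105.3   77.6] 4.82 [522.5  69.9 255. ]
pre [  28.6 -106.2  152.6] 4.82 [522.5  69.9 180.1]
-45.0 [  34.4 -116.7  152.5] 4.82 [528.3  80.4 180.1]
-52.0 [  33.9 -119.9  151.4] 6.0 [527.8  83.5 181.2]
-60.0 [  33.6 -123.3  149.9] 7.41 [527.4  87.  182.6]
-68.0 [  34.  -127.2  148.4] 8.89 [527.8  90.9 184.1]
-76.0 [  34.9 -130.9  146.7] 10.45 [528.7  94.6 185.7]
-84.0 [  36.5 -134.5  145.1] 12.05 [530.3  98.3 187.3]
-92.0 [  38.5 -137.7  143.4] 13.68 [532.2 101.5 189. ]
back [  24.6 -135.8  143.2] 13.68 [518.4  99.5 189. ]
up [  25.6 -135.    77.2] 13.68 [518.4  99.5 255. ]
14.875 [-0.3   0.18  1.42 -0.01  1.52 -0.31] [ 0.5 -0.7  0.4]
```

The first round is done: a turned about 44°, c about 50°, b about 47°, d about 40°. Second round starts with nut a, pushing towards the stop and watching force.

Emit:
{"method": "move_arm", "body": {
  "rows": [
    [[29,-105,78,1.7,-1],[29,-105.5,78,3.4,-1],[28.6,-106,120,4.8,-1],[28.6,-106.2,152.5,4.8,-1],[28.6,-106.2,152.5,4.8,-1],[34.4,-116.7,152.5,4.8,-1],[33.9,-119.9,151.4,6,-1],[33.6,-123.3,150,7.4,-1],[33.8,-125.3,149,8.2,-1],[33.8,-125.3,149,8.2,-1]]
  ]
}}

```text
time_s: 16.12
eef_pos: [527.4, 88.8, 184.5]
ee_rot: [0.003, 0.909, -0.416, 0.009]
force: [-3.9, -5.5, -3.9]
grip_width: -0.003
```

```bash
python3 plan.py a -64 -68 -72 -76 -80 -84 -88 -92
```

```text
above [  1.5  11.8 -70.5] -0.08 [518.4  80.9 255. ]
pre [ 0.1 11.9  1.2] -0.08 [518.4  80.9 183.3]
-64.0 [-0.  -0.1  1.2] -0.08 [527.4  88.8 183.3]
-68.0 [-1.3 -1.7  0.5] 0.68 [527.8  90.9 184.1]
-72.0 [-2.5 -3.2 -0.4] 1.45 [528.2  92.7 184.9]
-76.0 [-3.5 -4.8 -1.2] 2.23 [528.7  94.6 185.7]
-80.0 [-4.5 -6.5 -2. ] 3.03 [529.3  96.4 186.5]
-84.0 [-5.2 -8.4 -2.9] 3.83 [530.3  98.3 187.3]
-88.0 [ -5.8 -10.2  -3.7] 4.65 [531.3  99.9 188.2]
-92.0 [ -6.4 -12.   -4.6] 5.46 [532.2 101.5 189. ]
back [-13.9  -0.2  -4.7] 5.46 [518.4  99.5 189. ]
up [-12.6  -0.3 -70.7] 5.46 [518.4  99.5 255. ]
16.125 [-0.05  0.38  1.56 -0.01  1.19  0.82] [-3.9 -5.5 -3.9]
```

Emit:
{"method": "move_arm", "body": {
  "rows": [
    [[-1.3,-1.7,0.5,0.7,-1],[-2.5,-3.2,-0.4,1.4,-1],[-2.5,-3.2,-0.4,1.4,-1]]
  ]
}}

```text
time_s: 16.5
eef_pos: [527.8, 92.6, 185.9]
ee_rot: [0.003, 0.876, -0.482, 0.009]
force: [-4.0, -4.6, -3.6]
grip_width: -0.0
```

Emit:
{"method": "move_arm", "body": {
  "rows": [
    [[-1,-1.7,-0.8,0.8,-1],[-1,-1.7,-0.8,0.8,-1]]
  ]
}}

```text
time_s: 16.75
eef_pos: [528.1, 94.6, 187.6]
ee_rot: [0.004, 0.855, -0.519, 0.009]
force: [-5.6, -2.9, -3.5]
grip_width: -0.003
```

```bash
python3 plan.py a -72 -76 -80 -84 -88 -92
```

```text
above [  4.   12.6 -67.3] -0.79 [518.   86.4 255. ]
pre [ 2.6 12.8  2.8] -0.79 [518.   86.4 184.9]
-72.0 [1.6 0.9 2.8] -0.79 [528.2  92.7 184.9]
-76.0 [ 0.2 -0.4  2. ] -0.0 [528.7  94.6 185.7]
-80.0 [-1.1 -1.9  1.1] 0.8 [529.3  96.4 186.5]
-84.0 [-2.2 -3.6  0.3] 1.6 [530.3  98.3 187.3]
-88.0 [-3.2 -5.2 -0.6] 2.41 [531.3  99.9 188.2]
-92.0 [-4.2 -6.8 -1.4] 3.23 [532.2 101.5 189. ]
back [-8.8  6.4 -1.5] 3.23 [518.4  99.5 189. ]
up [ -7.6   6.2 -67.5] 3.23 [518.4  99.5 255. ]
16.75 [-0.03  0.38  1.55 -0.02  1.21  1.06] [-5.6 -2.9 -3.5]
```

Emit:
{"method": "move_arm", "body": {
  "rows": [
    [[-1.1,-1.9,1.1,0.8,-1],[-1.1,-1.9,1.1,0.8,-1]]
  ]
}}

```text
time_s: 17.0
eef_pos: [528.9, 96.6, 187.8]
ee_rot: [0.004, 0.832, -0.555, 0.009]
force: [-6.7, -3.4, -1.4]
grip_width: -0.001
```

Emit:
{"method": "move_arm", "body": {
  "rows": [
    [[-1,-1.6,-0.5,0.8,-1],[-1,-1.6,-0.5,0.8,-1]]
  ]
}}

```text
time_s: 17.25
eef_pos: [529.2, 98.2, 189.1]
ee_rot: [0.005, 0.807, -0.59, 0.008]
force: [-7.7, -3.3, -3.3]
grip_width: -0.002
```

```bash
python3 plan.py a -80 -84 -88 -92 -96
```

```text
above [  4.1  12.2 -65.8] -0.84 [518.3  91.8 255. ]
pre [ 2.8 12.4  2.7] -0.84 [518.3  91.8 186.5]
-80.0 [1.7 0.4 2.7] -0.84 [529.3  96.4 186.5]
-84.0 [ 0.3 -1.   1.8] -0.03 [530.3  98.3 187.3]
-88.0 [-1.  -2.5  1. ] 0.78 [531.3  99.9 188.2]
-92.0 [-2.2 -3.9  0.1] 1.6 [532.2 101.5 189. ]
-96.0 [-3.3 -5.2 -0.7] 2.41 [533.1 102.9 189.8]
back [-6.7  8.4 -0.8] 2.41 [519.2 102.2 189.8]
up [ -5.5   8.2 -66. ] 2.41 [519.2 102.2 255. ]
17.25 [-0.03  0.38  1.54 -0.02  1.22  1.24] [-7.7 -3.3 -3.3]
```

Emit:
{"method": "move_arm", "body": {
  "rows": [
    [[-1,-2.5,1,0.8,-1],[-1,-2.5,1,0.8,-1]]
  ]
}}

```text
time_s: 17.5
eef_pos: [529.4, 99.5, 188.9]
ee_rot: [0.007, 0.781, -0.624, 0.007]
force: [-13.2, -6.3, -0.0]
grip_width: -0.0
```

Emit:
{"method": "move_arm", "body": {
  "rows": [
    [[-1,-1.9,-0.3,0.8,-1],[-1,-1.9,-0.3,0.8,-1]]
  ]
}}

```text
time_s: 17.75
eef_pos: [529.1, 100.5, 189.4]
ee_rot: [0.01, 0.754, -0.657, 0.006]
force: [-11.8, -7.2, -4.1]
grip_width: -0.0
```

```bash
python3 plan.py a -88 -92 -96 -100; python3 -c "
from rig import eyes;import cv2,numpy as np
a=eyes.capture('wrist')['color'][:300,80:480];b=cv2.resize(eyes.capture('top')['color'][165:275,205:305],None,fx=2.7,fy=2.7)
cv2.imwrite('pics/a2.png',np.hstack([a[:297],b[:297]]))"
```

```text
above [  3.4  10.4 -65.4] -0.85 [519.6  97.2 255. ]
pre [1.9 9.9 1.4] -0.85 [519.6  97.2 188.2]
-88.0 [ 0.9 -2.   1.3] -0.85 [531.3  99.9 188.2]
-92.0 [-0.5 -3.2  0.4] -0.03 [532.2 101.5 189. ]
-96.0 [-1.8 -4.3 -0.5] 0.78 [533.1 102.9 189.8]
-100.0 [-3.  -5.5 -1.3] 1.58 [534.2 104.3 190.7]
back [-5.3  8.3 -1.3] 1.58 [520.2 104.7 190.7]
up [ -3.9   8.7 -65.6] 1.58 [520.2 104.7 255. ]
17.75 [-0.02  0.39  1.52 -0.02  1.23  1.42] [-11.8  -7.2  -4.1]
```

View pics/a2.png

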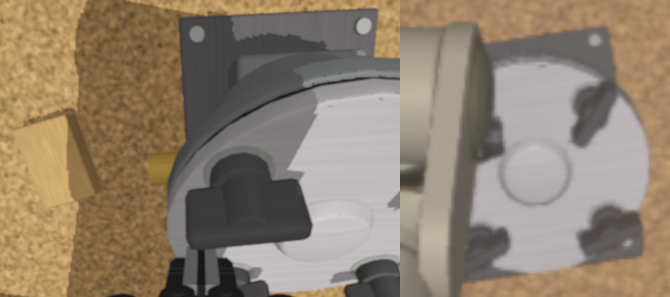

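The picture shows bar a lying across the slope with the fingers at its left end, and the force has risen from 8 to 14 N. A larger straight push will confirm the stop.

Emit:
{"method": "move_arm", "body": {
  "rows": [
    [[0,-3,0.5,0,-1],[0,-5,0.5,0,-1],[0,-5,0.5,0,-1]]
  ]
}}

```text
time_s: 18.23
eef_pos: [530.0, 100.8, 189.2]
ee_rot: [0.015, 0.754, -0.656, 0.002]
force: [-26.6, -8.2, 4.0]
grip_width: -0.001
```

Emit:
{"method": "move_arm", "body": {
  "rows": [
    [[0,12,0,0,-1],[0,14,-40,0,-1],[0,14,-80,-1.7,-1],[40,25,-120,-3.4,-1],[80,40,-144,-5.1,-1],[129,56,-144,-6.8,-1],[129,56,-144,-8.5,-1],[129,56,-144,-10.2,-1],[129,56,-144,-12,-1],[129,56,-144,-13.7,-1],[129,56,-144,-13.7,-1]]
  ]
}}

```text
time_s: 19.6
eef_pos: [495.1, -30.7, 338.9]
ee_rot: [0.013, 1.0, 0.0, -0.007]
force: [0.3, 0.6, 0.4]
grip_width: -0.002
```

```bash
python3 w.py w7; python3 ang.py w7 abcd 87; python3 plan.py c -70 -76 -82 -88 -94 -100
```

```text
19.6 [495.1 -30.7 338.9] [-0.28  0.2   1.38 -0.03  1.56 -0.28] [0.3 0.6 0.4] -0.0023254599819288505
[[ 1.     0.    -0.014]
 [-0.    -1.    -0.026]
 [-0.014  0.026 -1.   ]]
a phi -79.3 shift px [2.6 0.9] IoU 0.846
b phi -34.3 shift px [ 1.3 -0.7] IoU 0.874
c phi -75.6 shift px [ 2.8 -0.4] IoU 0.811
d phi -58.8 shift px [ 1.6 -0.5] IoU 0.902
above [-44.2   6.8  84.5] 9.23 [449.6 -39.6 255. ]
pre [-42.3   3.4 218. ] 9.23 [449.6 -39.6 121.4]
-70.0 [-32.4  -3.4 217.7] 9.23 [459.5 -32.8 121.4]
-76.0 [-31.7  -6.2 216.4] 10.4 [460.2 -30.  122.6]
-82.0 [-30.6  -9.  215.1] 11.6 [461.4 -27.3 123.8]
-88.0 [-29.2 -11.5 213.8] 12.82 [462.8 -24.7 125.1]
-94.0 [-27.8 -13.7 212.4] 14.04 [464.2 -22.4 126.3]
-100.0 [-26.3 -15.8 211.1] 15.25 [465.8 -20.3 127.6]
back [-40.3 -16.2 211.3] 15.25 [451.8 -19.9 127.6]
up [-42.1 -12.9  83.9] 15.25 [451.8 -19.9 255. ]
19.65 [-0.28  0.2   1.38 -0.03  1.56 -0.28] [ 0.1  0.1 -0.1]
```

Emit:
{"method": "move_arm", "body": {
  "rows": [
    [[-44,6,84,1.8,-1],[-44,6,84,3.5,-1],[-44,6,84,5.3,-1],[-44,5,120,7,-1],[-43,4,170,8.7,-1],[-42.3,3.4,218,9.2,-1],[-42.3,3.4,218,9.2,-1],[-32.4,-3.4,217.7,9.2,-1],[-31.7,-6.2,216.4,10.4,-1],[-30.6,-9,215.1,11.6,-1],[-30.6,-9,215.1,11.6,-1]]
  ]
}}

```text
time_s: 21.02
eef_pos: [461.8, -27.3, 125.6]
ee_rot: [0.015, 0.82, -0.572, 0.002]
force: [-5.4, -3.7, -1.8]
grip_width: -0.003
```

```bash
python3 plan.py c -82 -86 -90 -94 -98 -102 -106
```

```text
above [   2.5   15.3 -129. ] -0.01 [450.1 -31.4 255. ]
pre [-0.2 12.4  2.1] -0.01 [450.1 -31.4 123.8]
-82.0 [-0.2  0.4  1.8] -0.01 [461.4 -27.3 123.8]
-86.0 [-1.5 -1.   0.9] 0.8 [462.3 -25.5 124.6]
-90.0 [-2.6 -2.6  0. ] 1.62 [463.4 -23.9 125.5]
-94.0 [-3.7 -3.9 -0.9] 2.43 [464.2 -22.4 126.3]
-98.0 [-4.7 -5.3 -1.7] 3.24 [465.2 -21.  127.2]
-102.0 [-5.5 -6.8 -2.6] 4.04 [466.4 -19.7 128. ]
-106.0 [-6.2 -8.4 -3.5] 4.83 [467.7 -18.5 128.8]
back [-12.9   3.8  -3.4] 4.83 [453.8 -16.3 128.8]
up [ -10.4    6.7 -129.5] 4.83 [453.8 -16.3 255. ]
21.025 [-0.3   0.32  1.82 -0.04  1.01  0.94] [-5.4 -3.7 -1.8]
```

Emit:
{"method": "move_arm", "body": {
  "rows": [
    [[-1.5,-1,0.9,0.8,-1],[-2.6,-2.6,0,1.6,-1],[-2.6,-2.6,0,1.6,-1]]
  ]
}}

```text
time_s: 21.4
eef_pos: [463.7, -23.8, 127.2]
ee_rot: [0.015, 0.769, -0.639, 0.004]
force: [-5.5, -3.2, -2.4]
grip_width: -0.004
```

Emit:
{"method": "move_arm", "body": {
  "rows": [
    [[-1,-1.7,0,0.8,-1],[-1,-1.7,0,0.8,-1]]
  ]
}}

```text
time_s: 21.65
eef_pos: [465.2, -22.1, 128.6]
ee_rot: [0.016, 0.742, -0.671, 0.004]
force: [-5.5, -1.9, -4.3]
grip_width: 0.002
```

Emit:
{"method": "move_arm", "body": {
  "rows": [
    [[-0.9,-1.8,0,0.8,-1],[-0.9,-1.8,0,0.8,-1]]
  ]
}}

```text
time_s: 21.9
eef_pos: [465.7, -20.7, 129.3]
ee_rot: [0.017, 0.713, -0.701, 0.003]
force: [-9.8, -3.8, -5.8]
grip_width: 0.0
```

```bash
python3 plan.py c -94 -98 -102 -106 -110
```

```text
above [   6.3   16.  -125.2] -0.79 [452.3 -23.6 255. ]
pre [ 2.6 13.4  3.4] -0.79 [452.3 -23.6 126.3]
-94.0 [1.6 1.4 3.1] -0.79 [464.2 -22.4 126.3]
-98.0 [0.2 0.4 2.2] 0.02 [465.2 -21.  127.2]
-102.0 [-1.  -0.7  1.3] 0.82 [466.4 -19.7 128. ]
-106.0 [-2.2 -2.   0.4] 1.61 [467.7 -18.5 128.8]
-110.0 [-3.2 -3.4 -0.4] 2.39 [469.1 -17.4 129.6]
back [-6.7 10.1 -0.3] 2.39 [455.5 -14.2 129.6]
up [  -3.1   12.7 -125.6] 2.39 [455.5 -14.2 255. ]
21.9 [-0.28  0.32  1.8  -0.04  1.03  1.3 ] [-9.8 -3.8 -5.8]
```

Force is starting to rise, so I push straight on.

Emit:
{"method": "move_arm", "body": {
  "rows": [
    [[-0.5,-2,1.5,0.4,-1],[-0.5,-3,1.5,0.4,-1],[-0.5,-3,1.5,0.4,-1]]
  ]
}}

```text
time_s: 22.28
eef_pos: [466.3, -19.9, 128.9]
ee_rot: [-0.02, -0.698, 0.716, -0.001]
force: [-19.6, -3.6, 4.1]
grip_width: 0.001
```

Emit:
{"method": "move_arm", "body": {
  "rows": [
    [[0,-3,0,0,-1],[0,-5,0,0,-1],[0,-5,0,0,-1]]
  ]
}}

```text
time_s: 22.65
eef_pos: [466.9, -19.7, 129.1]
ee_rot: [-0.025, -0.698, 0.715, 0.004]
force: [-28.4, -5.5, 3.8]
grip_width: -0.002
```

Emit:
{"method": "move_arm", "body": {
  "rows": [
    [[0,12,0,0,-1],[0,14,-50,0,-1],[0,14,-100,-1.7,-1],[5,-5,-150,-3.4,-1],[10,-28,-210,-5.1,-1],[10,-28,-210,-6.8,-1],[10,-28,-210,-8.5,-1],[10,-28,-210,-10.2,-1],[10,-28,-210,-12,-1],[10,-28,-210,-13.7,-1],[10,-28,-210,-15.2,-1],[10,-28,-210,-15.2,-1]]
  ]
}}

```text
time_s: 24.15
eef_pos: [503.6, -23.6, 340.1]
ee_rot: [0.015, 1.0, -0.002, -0.019]
force: [0.1, 0.1, 0.1]
grip_width: 0.0
```

```bash
python3 w.py w8; python3 ang.py w8 abcd 87; python3 plan.py b -36 -42 -48 -54 -60 -66
```

```text
24.15 [503.6 -23.6 340.1] [-0.26  0.24  1.34 -0.04  1.59 -0.26] [0.1 0.1 0.1] 0.00043216229993481607
[[ 0.999 -0.004 -0.038]
 [-0.005 -1.    -0.031]
 [-0.038  0.031 -0.999]]
a phi -82.5 shift px [ 2.2 -0.6] IoU 0.831
b phi -32.3 shift px [ 1.6 -1.4] IoU 0.861
c phi -113.7 shift px [ 2.9 -0.9] IoU 0.818
d phi -59.8 shift px [ 2. -1.] IoU 0.897
above [45.3 15.7 83.6] 3.3 [545.6 -42.3 255. ]
pre [ 48.2  13.3 159.7] 3.3 [545.6 -42.3 178.8]
-36.0 [ 52.3   2.1 159.1] 3.3 [549.7 -31.  178.8]
-42.0 [ 51.4  -0.  158.3] 4.25 [548.8 -28.9 179.6]
-48.0 [ 50.8  -2.6 157.4] 5.23 [548.3 -26.3 180.5]
-54.0 [ 50.3  -5.1 156.3] 6.25 [547.8 -23.8 181.5]
-60.0 [ 50.   -7.7 155.2] 7.31 [547.6 -21.1 182.6]
-66.0 [ 50.2 -10.6 154. ] 8.42 [547.9 -18.2 183.7]
back [ 39.4  -1.7 154.7] 8.42 [537.  -27.  183.7]
up [36.7  0.5 83.4] 8.42 [537. -27. 255.]
24.2 [-0.26  0.24  1.34 -0.04  1.59 -0.25] [-0.3 -0.5  0.9]
```

Emit:
{"method": "move_arm", "body": {
  "rows": [
    [[45,15,84,1.7,-1],[46,15,84,3.3,-1],[47,14,125,3.3,-1],[48,13.3,159.5,3.3,-1],[48,13.3,159.5,3.3,-1],[52.3,2.1,159,3.3,-1],[51.4,0,158.3,4.3,-1],[50.8,-2.6,157.4,5.2,-1],[50.3,-5.1,156.3,6.3,-1],[50.3,-5.1,156.3,6.3,-1]]
  ]
}}

```text
time_s: 25.45
eef_pos: [547.8, -24.1, 183.0]
ee_rot: [0.022, 0.944, -0.328, -0.013]
force: [-3.6, -6.9, -3.0]
grip_width: 0.001
```

```bash
python3 plan.py b -54 -58 -62 -66 -70 -74 -78
```

```text
above [ -0.8  15.4 -71.3] -0.07 [540.4 -33.3 255. ]
pre [-0.1 11.7  2.1] -0.07 [540.4 -33.3 181.5]
-54.0 [-0.2 -0.3  1.5] -0.07 [547.8 -23.8 181.5]
-58.0 [-1.4 -1.5  0.8] 0.64 [547.6 -22.  182.2]
-62.0 [-2.6 -2.9 -0. ] 1.36 [547.6 -20.2 182.9]
-66.0 [-3.6 -4.6 -0.9] 2.11 [547.9 -18.2 183.7]
-70.0 [-4.6 -6.2 -1.7] 2.87 [548.1 -16.3 184.5]
-74.0 [-5.4 -7.9 -2.6] 3.64 [548.5 -14.5 185.3]
-78.0 [-6.1 -9.6 -3.5] 4.44 [549.1 -12.6 186.1]
back [-12.4   2.9  -2.8] 4.44 [536.4 -18.5 186.1]
up [-13.1   6.3 -71.6] 4.44 [536.4 -18.5 255. ]
25.45 [-0.24  0.43  1.48 -0.04  1.26  0.44] [-3.6 -6.9 -3. ]
```

Emit:
{"method": "move_arm", "body": {
  "rows": [
    [[-1.4,-1.5,0.8,0.6,-1],[-2.6,-2.9,0,1.4,-1],[-2.6,-2.9,0,1.4,-1]]
  ]
}}

```text
time_s: 25.82
eef_pos: [547.4, -20.3, 184.3]
ee_rot: [0.024, 0.918, -0.397, -0.011]
force: [-4.1, -5.5, -3.1]
grip_width: 0.003
```

Emit:
{"method": "move_arm", "body": {
  "rows": [
    [[-1,-1.8,0,0.8,-1],[-1,-1.8,0,0.8,-1]]
  ]
}}

```text
time_s: 26.08
eef_pos: [547.6, -18.2, 185.4]
ee_rot: [0.025, 0.9, -0.436, -0.01]
force: [-6.5, -4.5, -4.2]
grip_width: -0.002
```

Emit:
{"method": "move_arm", "body": {
  "rows": [
    [[-0.9,-1.9,0,0.8,-1],[-0.9,-1.9,0,0.8,-1]]
  ]
}}

```text
time_s: 26.32
eef_pos: [548.1, -16.0, 186.4]
ee_rot: [0.027, 0.88, -0.474, -0.01]
force: [-5.6, -3.9, -4.0]
grip_width: -0.001
```

```bash
python3 plan.py b -68 -72 -76 -80 -84
```

```text
above [  2.2  16.6 -67.8] -0.56 [538.4 -24.4 255. ]
pre [ 1.6 12.6  3.1] -0.56 [538.4 -24.4 184.1]
-68.0 [0.9 0.7 2.4] -0.56 [548.  -17.3 184.1]
-72.0 [-0.5 -0.6  1.5] 0.21 [548.3 -15.4 184.9]
-76.0 [-1.7 -2.   0.6] 0.99 [548.8 -13.5 185.7]
-80.0 [-2.9 -3.5 -0.3] 1.79 [549.5 -11.7 186.5]
-84.0 [-3.9 -5.2 -1.2] 2.6 [550.4  -9.9 187.3]
back [-7.6  8.2 -0.5] 2.6 [537.1 -14.2 187.3]
up [ -7.1  12.  -68.1] 2.6 [537.1 -14.2 255. ]
26.325 [-0.22  0.43  1.47 -0.05  1.27  0.78] [-5.6 -3.9 -4. ]
```

Emit:
{"method": "move_arm", "body": {
  "rows": [
    [[-1.7,-2,0.6,1,-1],[-1.7,-2,0.6,1,-1]]
  ]
}}

```text
time_s: 26.58
eef_pos: [548.0, -14.0, 186.7]
ee_rot: [0.029, 0.854, -0.52, -0.009]
force: [-8.7, -8.2, -4.3]
grip_width: 0.005
```

Emit:
{"method": "move_arm", "body": {
  "rows": [
    [[-0.9,-2.2,0.6,0.6,-1],[-0.9,-2.2,0.6,0.6,-1]]
  ]
}}

```text
time_s: 26.82
eef_pos: [548.0, -13.1, 186.7]
ee_rot: [0.032, 0.836, -0.547, -0.009]
force: [-11.2, -10.2, -3.7]
grip_width: 0.001
```

Emit:
{"method": "move_arm", "body": {
  "rows": [
    [[-0.5,-2.5,0.5,0.4,-1],[-0.5,-2.5,0.5,0.4,-1]]
  ]
}}

```text
time_s: 27.08
eef_pos: [548.0, -12.6, 186.8]
ee_rot: [0.035, 0.824, -0.565, -0.01]
force: [-15.1, -10.1, -2.4]
grip_width: 0.001
```

Emit:
{"method": "move_arm", "body": {
  "rows": [
    [[0,-3,0.3,0,-1],[0,-6,0.3,0,-1],[0,-6,0.3,0,-1]]
  ]
}}

```text
time_s: 27.45
eef_pos: [548.9, -12.0, 186.7]
ee_rot: [0.042, 0.824, -0.565, -0.015]
force: [-33.0, -14.9, 4.7]
grip_width: 0.003
```

Emit:
{"method": "move_arm", "body": {
  "rows": [
    [[0,14,0,0,-1],[0,18,-40,0,-1],[0,20,-80,-1.7,-1],[0,40,-120,-3.4,-1],[0,57,-152,-5.1,-1],[0,57,-152,-6.8,-1],[0,57,-152,-8.5,-1],[0,57,-152,-10.2,-1],[0,57,-152,-11.5,-1],[0,57,-152,-11.5,-1]]
  ]
}}

```text
time_s: 28.7
eef_pos: [507.0, -23.9, 344.9]
ee_rot: [0.026, 0.999, -0.0, -0.034]
force: [0.0, 0.3, -0.3]
grip_width: -0.002
```

```bash
python3 w.py w9; python3 ang.py w9 abcd 87; python3 plan.py d -60 -66 -72 -78 -84 -90 -96
```

```text
28.7 [507.  -23.9 344.9] [-0.24  0.26  1.3  -0.07  1.64 -0.25] [ 0.   0.3 -0.3] -0.002309270570518014
[[ 0.998  0.001 -0.068]
 [-0.003 -0.999 -0.052]
 [-0.068  0.053 -0.996]]
a phi -88.1 shift px [ 2.9 -1.3] IoU 0.836
b phi -82.1 shift px [ 2.8 -0.6] IoU 0.856
c phi -114.9 shift px [ 2.8 -0.7] IoU 0.826
d phi -60.2 shift px [ 2.2 -0.4] IoU 0.897
above [-70.5 -90.5  89.9] 7.34 [430.5  61.9 255. ]
pre [-61.2 -97.6 225. ] 7.34 [430.5  61.9 119.5]
-60.0 [ -52.9 -106.2  223.9] 7.34 [438.8  70.5 119.5]
-66.0 [ -52.6 -109.1  222.7] 8.45 [439.1  73.5 120.6]
-72.0 [ -52.3 -111.8  221.3] 9.6 [439.6  76.2 121.8]
-78.0 [ -51.6 -114.5  219.9] 10.78 [440.4  79.  123. ]
-84.0 [ -50.4 -117.2  218.4] 11.98 [441.7  81.7 124.2]
-90.0 [ -49.  -119.6  216.9] 13.2 [443.2  84.2 125.5]
-96.0 [ -47.7 -121.7  215.5] 14.42 [444.6  86.4 126.7]
back [ -61.7 -120.9  216.5] 14.42 [430.6  85.6 126.7]
up [ -70.5 -114.2   88.7] 14.42 [430.6  85.6 255. ]
28.75 [-0.24  0.26  1.3  -0.07  1.64 -0.25] [-0.4  0.5  0.3]
```

Emit:
{"method": "move_arm", "body": {
  "rows": [
    [[-70,-90,88,1.7,-1],[-70,-90,88,3.4,-1],[-70,-90,88,5.1,-1],[-66,-93,140,6.8,-1],[-63,-96,190,7.3,-1],[-61.2,-97.6,224,7.3,-1],[-61.2,-97.6,224,7.3,-1],[-52.9,-106.2,223.5,7.3,-1],[-52.6,-109.1,222.5,8.5,-1],[-52.3,-111.8,221.3,9.6,-1],[-51.6,-114.5,220,10.8,-1],[-51.6,-114.5,220,10.8,-1]]
  ]
}}

```text
time_s: 30.25
eef_pos: [440.4, 79.1, 124.1]
ee_rot: [0.041, 0.842, -0.537, -0.015]
force: [-6.0, -5.1, -1.3]
grip_width: 0.001
```

```bash
python3 plan.py d -78 -82 -86 -90 -94 -98 -102
```

```text
above [   2.6   23.3 -129.3] -0.01 [429.5  73.9 255. ]
pre [ 0.  11.9  2.2] -0.01 [429.5  73.9 123. ]
-78.0 [ 0.  -0.   1.2] -0.01 [440.4  79.  123. ]
-82.0 [-1.3 -1.5  0.2] 0.79 [441.3  80.9 123.8]
-86.0 [-2.4 -3.  -0.8] 1.6 [442.2  82.6 124.6]
-90.0 [-3.5 -4.6 -1.8] 2.41 [443.2  84.2 125.5]
-94.0 [-4.4 -5.9 -2.8] 3.22 [444.1  85.7 126.3]
-98.0 [-5.3 -7.3 -3.8] 4.03 [445.1  87.1 127.2]
-102.0 [-6.  -8.8 -4.7] 4.84 [446.2  88.5 128. ]
back [-12.8   3.4  -3.8] 4.84 [432.3  89.4 128. ]
up [ -10.3   14.3 -130.3] 4.84 [432.3  89.4 255. ]
30.25 [-0.05  0.32  1.82 -0.07  1.07  1.12] [-6.  -5.1 -1.3]
```

Emit:
{"method": "move_arm", "body": {
  "rows": [
    [[-1.3,-1.5,0.2,0.8,-1],[-2.4,-3,-0.5,1.6,-1],[-2.4,-3,-0.5,1.6,-1]]
  ]
}}

```text
time_s: 30.62
eef_pos: [442.1, 82.7, 125.5]
ee_rot: [0.043, 0.794, -0.606, -0.011]
force: [-5.9, -3.9, -1.5]
grip_width: -0.002
```

Emit:
{"method": "move_arm", "body": {
  "rows": [
    [[-1,-1.8,-0.3,0.8,-1],[-1,-1.8,-0.3,0.8,-1]]
  ]
}}

```text
time_s: 30.88
eef_pos: [443.1, 84.5, 126.6]
ee_rot: [0.045, 0.768, -0.639, -0.01]
force: [-6.6, -3.2, -3.2]
grip_width: 0.001
```

Emit:
{"method": "move_arm", "body": {
  "rows": [
    [[-0.9,-1.9,-0.3,0.8,-1],[-0.9,-1.9,-0.3,0.8,-1]]
  ]
}}

```text
time_s: 31.12
eef_pos: [443.4, 85.9, 127.1]
ee_rot: [0.047, 0.74, -0.671, -0.01]
force: [-10.6, -4.0, -3.8]
grip_width: 0.002
```

```bash
python3 plan.py d -94 -98 -102 -106 -110
```

```text
above [   6.5   21.9 -126.3] -0.0 [432.1  84.5 255. ]
pre [ 0.2 11.2  1.8] -0.0 [432.1  84.5 126.3]
-94.0 [ 0.2 -0.7  0.8] -0.0 [444.1  85.7 126.3]
-98.0 [-1.1 -1.8 -0.2] 0.81 [445.1  87.1 127.2]
-102.0 [-2.2 -3.  -1.2] 1.61 [446.2  88.5 128. ]
-106.0 [-3.3 -4.3 -2.2] 2.4 [447.5  89.7 128.8]
-110.0 [-4.1 -5.8 -3.2] 3.18 [448.9  90.7 129.6]
back [-8.7  7.4 -2.3] 3.18 [435.3  94.  129.6]
up [  -2.6   17.8 -127.1] 3.18 [435.3  94.  255. ]
31.125 [-0.04  0.33  1.8  -0.07  1.09  1.47] [-10.6  -4.   -3.8]
```

Emit:
{"method": "move_arm", "body": {
  "rows": [
    [[-0.6,-2.5,0,0.5,-1],[-0.6,-2.5,0,0.5,-1]]
  ]
}}

```text
time_s: 31.38
eef_pos: [443.6, 86.7, 127.1]
ee_rot: [0.051, 0.721, -0.691, -0.01]
force: [-13.8, -6.2, -3.4]
grip_width: -0.0
```

Emit:
{"method": "move_arm", "body": {
  "rows": [
    [[0,-3,0,0,-1],[0,-5,0,0,-1],[0,-6,0,0,-1],[0,-6,0,0,-1]]
  ]
}}

```text
time_s: 31.88
eef_pos: [444.5, 87.0, 126.8]
ee_rot: [0.057, 0.721, -0.69, -0.015]
force: [-28.9, -6.3, 7.6]
grip_width: -0.003
```

Emit:
{"method": "move_arm", "body": {
  "rows": [
    [[0,14,0,0,-1],[2,18,-50,0,-1],[4,20,-100,-1.7,-1],[50,10,-150,-3.4,-1],[100,-10,-205,-5.1,-1],[113,-25,-205,-6.8,-1],[113,-25,-205,-8.5,-1],[113,-25,-205,-10.2,-1],[113,-25,-205,-12,-1],[113,-25,-205,-14,-1],[113,-25,-205,-14.6,-1],[113,-25,-205,-14.6,-1]]
  ]
}}

```text
time_s: 33.38
eef_pos: [495.5, -11.8, 336.0]
ee_rot: [0.031, 0.998, 0.0, -0.049]
force: [0.0, 0.8, 0.1]
grip_width: 0.004
```

```bash
python3 w.py w10; python3 ang.py w10 abcd 87
python3 - <<'E'
from h import *
import json
p=json.load(open("fit.json"))["p"];_,Rc,_,_=head(p)
for n,t,f in(("a",(530,100.8,189.2),(-26.6,-8.2,4)),("c",(466.9,-19.7,129.1),(-28.4,-5.5,3.8)),("b",(548.9,-12,186.7),(-33,-14.9,4.7)),("d",(444.5,87,126.8),(-28.9,-6.3,7.6))):
    o=barpts(p,n,0,[(0,0,0)])[0];r=np.array(t)-o
    print(n,(Rc.T@r).round(1),"torque on nut",(np.cross(r,-np.array(f))@Rc[:,2]/1000).round(3))
from rig import eyes
t=eyes.capture("top")["color"];s=eyes.capture("side")["color"];w=eyes.capture("wrist")["color"]
cv2.imwrite("pics/end.png",np.hstack([cv2.resize(s[170:370,200:400],(400,400)),cv2.resize(w[0:260,150:410],(400,400))]))
print("top diff far from arm",[(k,int(cv2.absdiff(t[y0:y1,x0:x1],cv2.imread('pics/top0.png')[y0:y1,x0:x1]).max())) for k,x0,x1,y0,y1 in(("box",155,192,212,256),("bearing",92,130,242,280),("tin",312,346,206,240),("carton",420,474,190,254))])
E
```

```text
33.375 [495.5 -11.8 336. ] [-0.22  0.25  1.33 -0.08  1.64 -0.22] [0.  0.8 0.1] 0.003552331880687143
[[ 0.995  0.003 -0.097]
 [-0.003 -0.998 -0.061]
 [-0.097  0.061 -0.993]]
a phi -88.8 shift px [ 2.9 -1.7] IoU 0.861
b phi -83.2 shift px [ 2.5 -2.2] IoU 0.835
c phi -112.8 shift px [ 2.3 -1.1] IoU 0.818
d phi -89.7 shift px [ 3.  -0.3] IoU 0.886
a [-14.   21.4  43.6] torque on nut -0.48
c [-7.4 24.5 42.6] torque on nut -0.528
b [-17.2  17.   42.7] torque on nut -0.593
d [-10.7  23.5  42.1] torque on nut -0.476
top diff far from arm [('box', 80), ('bearing', 6), ('tin', 7), ('carton', 6)]
```

View pics/end.png

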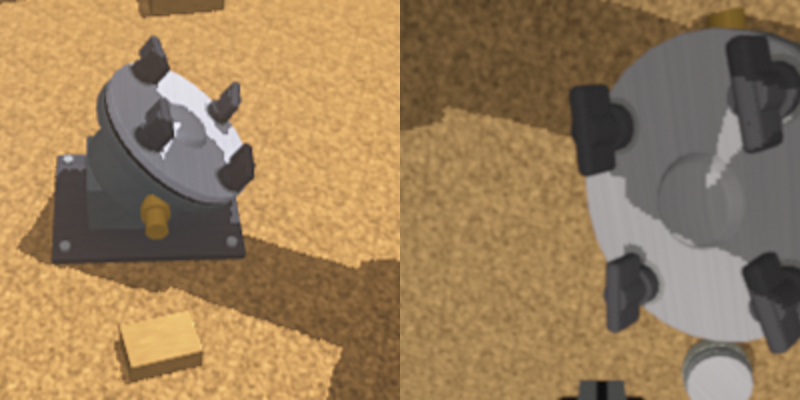

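```bash
python3 -c "
from rig import ctrl,sense
print(ctrl.finish_job(),sense()['time_s'])"
```

```text
the job is handed in; nothing more can be done
the job is handed in; nothing more can be done
```

I tightened all four nuts in the order asked (a, c, b, d in both rounds), pushing each bar's lower end with the shut fingers. I handed the job in with about 33 s on the clock and the arm clear of the head.

| Nut | First round (camera) | Whole turn (camera) | Torque at the stop |
|---|---|---|---|
| a | about 44° (30° + 14°) | 78–88° | about 0.48 N m |
| c | about 47–54° | about 91° | about 0.53 N m |
| b | about 46° | about 92° | about 0.59 N m |
| d | about 40° | about 70° | about 0.48 N m |

- **First round:** nut a got its eighth in two consecutive pushes, because the first one fell short.
- **Stops:** at each stop the fingers moved under 1 mm for 5–6 mm commanded. The push force was 28–36 N, against 5–9 N while the nuts were turning. The torques in the table come from those forces.
- **Bystanders:** the tin, bearing and carton show no change from the first picture. The box showed a picture difference, which I put down to the arm's shadow, since the side view shows it where it was.

**Checks that disagreed:**
- The camera angles for b and c come out a few degrees over the 86° maximum in the brief. Nut a read anywhere from −79° to −89° between pictures, so the angles are good to only about ±8°.
- I could not see the gaps under the nuts, so that they are home rests on the torque stop.
- The tool leaned about 6° off vertical by the end.

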